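# Set the length stop against a chair-leg blank

## Robot

A 6-joint arm with a two-finger parallel gripper is mounted at the origin on the work surface. World frame = base frame: x ahead of the robot, y to its left, z up, the work surface at z = 0. Lengths are in mm, angles in degrees, forces in N, time in s.
With the tool pointing down it reaches from about 350 to 850 mm from the base axis. Payload 8.1 kg.
Tool frame: the origin (TCP) lies at the very end of the fingers, on their centre line; the grasp point (between the pads) lies 19 mm behind it; z points along the fingers, y is the line along which they close (so a half turn about z gives the same grasp; the last joint's range is limited). The gripper opens to 85 mm and grips with 20 to 120 N. Pads are 22 mm wide; open, the fingers measure 114 mm over their backs; the gripper's body (76 mm by 85 mm) begins 54 mm behind the grasp point. The pads swing forward as they close: fully open they stand 13 mm farther back than shut.
Start: joints at [58.934, 7.471, 85.268, -0, 87.261, -4.893], TCP at [264.627, 538.496, 231.292] pointing down, gripper open.
Joint ranges: [-169.43, 169.43], [-51.17, 129.36], [1.28, 143.12], [-76.62, 256.62], [0, 156.53], [-152.29, 152.29]. Speed limits (degrees/s): [136.94, 136.94, 159.86, 180, 180, 180].

## Interface

Orientations are given as [roll, pitch, yaw] about the fixed x, y, z axes, in that order (R = Rz(yaw) Ry(pitch) Rx(roll)).
In Python, from bench import sense, eyes, job, models gives the robot as it stands. The module is installed in compiled form; this text tells all that it offers.
- The arm moves only by the tool apply_moves, never from a script. Its argument "rows" is a list of rows, each a list of 6 numbers: the shift along the tool's x, y, z in mm, then the turn, a rotation vector about the tool's x, y, z in rad. In form: [[dx, dy, dz, rx, ry, rz], ...]. A call has exactly 5 rows; each row shifts and turns the commanded pose from where the row before left it, along the tool's axes as they then stand; what a row does not reach is not made up. A row lasts 1/8 s, in which the tool goes at most 62.5 mm and 10.7 degrees, less where a joint would pass 70% of its speed; a pose out of reach is approached as far as the arm can. A call is refused whole if a number of a shift passes 62.5 or a number of a turn 0.188, either way. A call with a gripper value outside its range is refused whole. "fingers" is the finger opening in mm, from 0 to 85.4, set as the call begins (left out, the last holds). The fingers move at their own pace and stop on an object; "grip_force" is the grip in N (left out, the last holds). Time passes only in rows, so rows that do not move let the fingers close, or fill a call up. It gives the time, the measured TCP pose, the force, the opening and the grip force at its end, in the units of the state.
- sense(): the state, without advancing time (a new reading comes with each control period).
- eyes.snapshot(name): name is "side" or "top"; returns (picture, depth): 384x512x3 uint8, red, green, blue; 384x512 float32, mm along the optical axis (not along the pixel's ray), 0 where there is no reading.
- eyes.get_calibration(name): a dict with "intrinsics" (3x3 intrinsics, pixels), "D" ([k1, k2, p1, p2, k3] as OpenCV has them; the pictures are not rectified), "R" (3x3) and "t" (3): a world point X has camera coordinates R X + t. Camera axes: x right, y down, z forward; pixel columns grow to the right and rows downward; lengths in mm; the calibration is good to about 2 mm. A picture is of the moment at which its call begins. get_calibration takes no time and is no camera call.
- job.hand_in(): hands the job in; it is judged then, once.
Trained networks look in the newest picture that a camera, given by its name, has taken for a name from the list of things; names that differ only in an ending like _2 or _b are one class to them, and where a whole thing is asked for, a point or a joint stands for the part that bears it (a point fixed in the world has none). Each returns a list of dicts, best first, with "confidence" (0 to 1); they miss things now and then, are a little off and sometimes report something else, mostly with a low value. They report only what shows in the picture. A call takes as long as a camera call. They do not tell look-alikes from the thing itself.
- models.boxes_of(name, camera): "xyz" ([x, y, z] in mm, in world coordinates, good to about 4 mm: the middle of the surface that is visible of it).
- models.cut_out(name, camera): "pixels" (384x512 bool, what is visible of it).
- models.place_of(name, camera): "xyz" ([x, y, z] in mm, in world coordinates, good to about 4 mm: a listed point, or the origin of a listed thing).
The state is a dict: "time": time; "joint_pos": joint angles; "qd": joint speeds; "joint_efforts": joint torques, N m; "tool_pos": TCP position; "tcp_rot": TCP orientation; "ft_force": force on the tool from outside, world axes, zero at the start; "wrist_torque": the same for the moment, N m; "finger_gap": finger opening in mm; "grip_force": force on a finger pad.
Only numpy, scipy, OpenCV 4.12 (cv2) and the standard library are available. Lean on these libraries where they do the work, as an engineer would, in place of code of your own. Each camera call takes 0.05 s, during which the arm holds its last target. There are 200 camera calls.

## Task

Lay the leg blank (the long, thick square one of the three wooden pieces in front of the jig) flat on the jig's bed, squarely against the fence and up against the fixed end stop, and let go of it. Then slide the sliding stop along its track until it is snug against the blank's free end, and lastly throw the lever on the sliding stop all the way over, away from the robot, to lock it. Leave the other two wooden pieces and the bottle and mug as they are.

Things in the scene. Friction and masses are not known exactly. Their poses are not given: they have to be found in the camera images.
- jig: Stop jig, fixed to the bench: a plywood base 130 x 480 mm (x by y), 18 mm thick, with an aluminium track along its whole far side. Origin on the bench surface, on the fence line, mid-length; y runs along the fence, x across it and away from the robot, z up. The fence is the front face of the track: the plane x = 0, standing only 8 mm above the bed. The bed is the plywood top, z = 18 mm, from x = -70 to 0 mm. The track covers x = 0 to 40 mm, its top at z = 26 mm.
- endstop: Fixed end stop at the +y end of the jig, a dark wooden block that cannot move. Origin on the fence line, at bed height, on the face that the blank is to touch; same axes as the jig; the face looks to -y and covers x = -45 to 40 mm and z = 4 to 38 mm over the bed. It is 22 mm thick (to +y); over the track its clamp rises to 64 mm above the bed.
- blank: Leg blank, loose, pale wood, 160 mm long (its own x) with a 45 x 45 mm section, about 0.17 kg. Origin at the centre of its underside. It starts lying on the bench, as do the other two pieces; which of the three lies left, middle or right changes.
- blank_mid (a point): Centre of the leg blank, 22.5 mm above its underside.
- offcut: Offcut, loose, same wood and section as the blank but only 100 mm long. Not to be used. Origin at the centre of its underside.
- lath: Lath, loose, same wood, 160 x 45 mm but only 16 mm thick, lying flat. Not to be used. Origin at the centre of its underside.
- stop (a joint): Travel of the sliding stop in m, 0 to 0.20; grows as the stop moves along the jig's +y, towards the fixed end stop. It takes about 3 N to move and stays where it is left.
- stop_face (a point): Point on the sliding stop's face that is to touch the blank's free end: on the fence line, 22.5 mm above the bed; same axes as the jig. The face looks to +y, covers x = -45 to 40 mm from the fence line and z = 4 to 38 mm over the bed, and is the front of a dark wooden plate 20 mm thick on an aluminium carriage that runs 130 mm back along the track (46 mm wide; its top 22 mm above the bed).
- stop_grip (a point): Top centre of the black upright grip on the sliding stop: 28 mm across the track (x), 36 mm along it (y), 50 mm high, its top 72 mm above the bed. It lies 60 mm behind the stop face (to -y) and 20 mm beyond the fence line (+x); 24 mm of carriage is free between it and the dark plate.
- lever (a joint): Angle of the lock lever in rad, 0 to 1.2. At 0 (unlocked) it leans 0.6 rad from upright towards the robot (the jig's -x); it swings about a hinge along the jig's y to 1.2 (locked), leaning 0.6 rad away from the robot. Stiff, about 0.1 N m; it stays where it is left.
- lever_hinge (a point): Hinge of the lock lever on the sliding stop, 34 mm above the bed, 50 mm behind the centre of the black grip (to -y).
- lever_tip (a point): Tip of the lock lever, the centre of its black cross bar (22 mm thick, 24 mm long along y), 70 mm from the hinge; the steel arm is 12 mm thick and 18 mm wide.
- glue: Glue bottle, white, 60 mm across, 170 mm tall, standing to the left of the jig. Origin at the centre of its underside.
- mug: White mug, 80 mm across, 90 mm tall, standing to the right of the jig. Origin at the centre of its underside.
Mind the look-alikes: they are no part of the job. Leave any black or red look-alike of the blank alone.

How it is judged:
By the outcome, as a careful person would: the job done as asked, in the order asked, and still so for the second after the job is handed in, with the robot touching nothing.
It also fails if it takes over 64 s, if anything falls off the work surface, if the arm or the gripper's body presses on something with over 40 N, if the wrist force passes 120 N, or if a joint passes its speed limit or range.

## Working session

There is one attempt and no reset: what is moved stays moved. The work goes in short steps, Python scripts to look and compute and a tool call to move; the robot and the scene stay as the last step left them, time stands still between calls to the robot, and variables do not carry over. Pictures are saved under pics/ and viewed, at most 10 in all, crops included, and the job is handed in when it is done.

Besides the shell and the picture viewer there is one more tool, called after ">>>" as a command line: name --pt "numbers of a row" for each row, then --argument value for the rest. apply_moves: Moves the arm, as the interface text tells. Its arguments: {"type":"object","properties":{"rows":{"type":"array"},"fingers":{"type":"number"},"grip_force":{"type":"number"}},"required":["rows"]}

```bash
mkdir -p pics; cat > h.py <<'E'
import numpy as np, cv2
from bench import sense, eyes, job, models
def px2w(cam,depth,mask):
    c=eyes.get_calibration(cam);K=np.array(c["intrinsics"]);D=np.array(c["D"]);R=np.array(c["R"]);t=np.array(c["t"])
    v,u=np.nonzero(mask&(depth>0)); z=depth[v,u]
    n=cv2.undistortPoints(np.stack([u,v],1).astype(float)[:,None],K,D)[:,0]
    P=np.c_[n*z[:,None],z]
    return (P-t)@R
E
python3 - <<'E'
from h import *
s=sense();print(s['time'],s['tool_pos'],s['tcp_rot'],s['finger_gap'])
for c in("top","side"):
    p,d=eyes.snapshot(c);cv2.imwrite(f"pics/{c}0.png",p[:,:,::-1]);np.save(f"{c}0.npy",d)
    for n in("jig","endstop","blank","offcut","lath","stop_face","stop_grip","lever_tip","lever_hinge","glue","mug"):
        print(c,n,[(np.round(r["xyz"]).tolist(),round(r["confidence"],2)) for r in models.place_of(n,c)][:4])
E
```

```text
0.0 [264.3649239  537.99945277 230.23830534] [-1.79893208e+02 -6.99789887e-03  1.53825921e+02] 85.36159202774304
top jig [([616.0, 37.0, -0.0], 0.77), ([583.0, -143.0, 116.0], 0.33)]
top endstop [([656.0, 236.0, 16.0], 0.52), ([435.0, -6.0, 1.0], 0.23)]
top blank [([205.0, 315.0, -0.0], 0.73), ([321.0, 483.0, -3.0], 0.72), ([407.0, 274.0, 3.0], 0.56)]
top offcut [([437.0, -7.0, 2.0], 0.9)]
top lath [([390.0, -264.0, -3.0], 0.66)]
top stop_face [([615.0, -38.0, 39.0], 0.75), ([620.0, -100.0, 89.0], 0.4)]
top stop_grip [([621.0, -102.0, 89.0], 0.97)]
top lever_tip [([584.0, -146.0, 118.0], 0.66)]
top lever_hinge [([617.0, -150.0, 54.0], 0.66)]
top glue [([584.0, 415.0, 3.0], 0.82), ([407.0, 271.0, 2.0], 0.49)]
top mug [([649.0, -421.0, 3.0], 0.62), ([613.0, -39.0, 38.0], 0.22)]
side jig [([624.0, 37.0, 1.0], 0.65)]
side endstop [([652.0, 238.0, 17.0], 0.69)]
side blank [([322.0, 482.0, 5.0], 0.97), ([404.0, 276.0, -4.0], 0.69), ([206.0, 316.0, 2.0], 0.69), ([652.0, 236.0, 17.0], 0.58)]
side offcut [([438.0, -2.0, -1.0], 0.67)]
side lath [([391.0, -257.0, -2.0], 0.59), ([580.0, -140.0, 112.0], 0.52)]
side stop_face [([607.0, -36.0, 40.0], 0.85)]
side stop_grip [([621.0, -100.0, 88.0], 0.92)]
side lever_tip [([581.0, -139.0, 110.0], 0.63), ([387.0, -259.0, -2.0], 0.48)]
side lever_hinge [([613.0, -152.0, 54.0], 0.79), ([582.0, -144.0, 112.0], 0.73)]
side glue [([586.0, 413.0, -5.0], 0.7)]
side mug [([647.0, -426.0, 2.0], 0.89)]
```

View pics/top0.png

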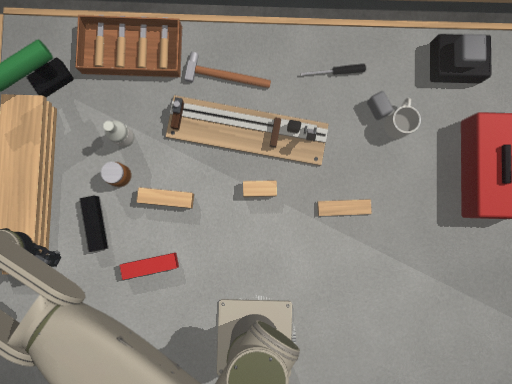

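View pics/side0.png

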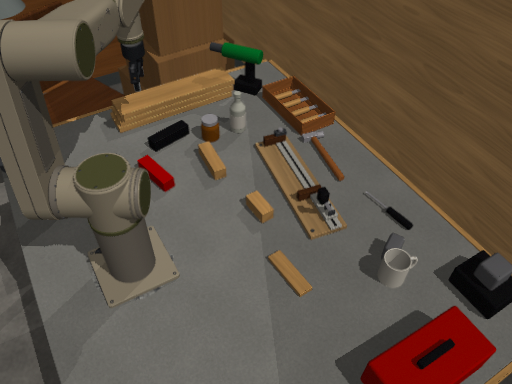

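The top view shows the blank at about (165,198), the offcut at (260,188) and the lath at (344,208). The red (148,266) and black (93,223) look-alikes lie to the left. The jig runs from (175,115) to (325,140), with the lever near (312,132). Next I'll measure the geometry from depth.

```bash
python3 - <<'E'
from h import *
d={c:np.load(f"{c}0.npy") for c in("top","side")}
P={c:px2w(c,d[c],np.ones((384,512),bool)) for c in d}
def rect(Q):
    r=cv2.minAreaRect(Q[:,:2].astype(np.float32)); return np.round(r[0],1),np.round(r[1],1),round(r[2],2),len(Q)
for c in d:
    p=P[c]
    b=p[(abs(p[:,0]-405)<70)&(abs(p[:,1]-275)<110)]
    t=b[(b[:,2]>38)&(b[:,2]<52)]; print(c,"blank",rect(t),np.median(t[:,2]), "bench z",np.median(b[:,2][b[:,2]<20]))
    # jig frame guess
    yaw=np.radians(-8.9); u=np.array([np.cos(yaw),np.sin(yaw)]); 
    for it in range(1):
        R=np.array([[np.cos(yaw),-np.sin(yaw)],[np.sin(yaw),np.cos(yaw)]])
        q=p.copy(); q[:,:2]=(p[:,:2]-[620,37])@R
        J=q[(abs(q[:,0])<150)&(abs(q[:,1])<270)]
        # bed front edge: bench->bed transition per y bin
        e=[];tr=[]
        for y in range(-210,215,15):
            s=J[(abs(J[:,1]-y)<8)]
            f=s[(s[:,2]>12)&(s[:,2]<30)]
            if len(f)>4:e.append((y,np.percentile(f[:,0],2)))
        e=np.array(e); print(c,"front edge fit",np.polyfit(e[:,0],e[:,1],1),np.round(e[:,1]).tolist())
    for nm,lo,hi in(("bed+track",12,32),("plates",48,62),("high",75,100),("vhigh",100,130)):
        s=J[(J[:,2]>lo)&(J[:,2]<hi)]
        print(nm,len(s),np.round(np.percentile(s,[1,50,99],axis=0),1).tolist(), rect(s))
    for y0,y1 in((-150,30),(150,260)):
        s=J[(J[:,2]>48)&(J[:,2]<62)&(J[:,1]>y0)&(J[:,1]<y1)&(J[:,0]<0)]
        if len(s):print("plate front",np.round(np.percentile(s,[3,50,97],axis=0),1).tolist())
E
```

```text
top blank (array([402.4, 276.5]), array([161. ,  45.1]), 85.68, 823) 45.444954027548654 bench z 0.4595627459036714
top front edge fit [ 1.22095494e-03 -6.79760458e+01] [-68.0, -68.0, -68.0, -68.0, -68.0, -69.0, -69.0, -69.0, -69.0, -68.0, -68.0, -68.0, -67.0, -68.0, -68.0, -67.0, -67.0, -68.0, -68.0, -68.0, -68.0, -69.0, -67.0, -68.0, -68.0, -67.0, -68.0, -68.0, -68.0]
bed+track 6021 [[-69.3, -233.5, 12.5], [-7.2, 30.5, 19.4], [147.9, 237.7, 30.7]] (array([39.6, 14.8]), array([506.8, 220.7]), 89.99, 6021)
plates 400 [[-44.8, -195.7, 49.2], [-4.5, -76.0, 56.3], [145.8, 264.5, 61.8]] (array([-4.7, 54.7]), array([478.6, 198.9]), 74.92, 400)
high 190 [[1.5, -188.1, 75.6], [17.0, -128.4, 86.8], [35.6, 221.1, 95.9]] (array([16. , 15.9]), array([412.3,  39.3]), 89.53, 190)
vhigh 67 [[-22.5, -194.8, 111.3], [-13.0, -182.2, 122.2], [-2.1, -171.0, 128.8]] (array([ -12.1, -182.8]), array([20.2, 24.3]), 2.89, 67)
plate front [[-44.4, -92.7, 50.6], [-22.8, -83.4, 56.1], [-2.1, -73.9, 61.2]]
plate front [[-44.0, 202.7, 50.5], [-23.2, 212.0, 56.4], [-2.5, 223.3, 61.4]]
side blank (array([408.1, 291
[... 341 characters left out ...]
6.0]
bed+track 3260 [[-68.5, -239.1, 12.3], [-8.9, 7.0, 17.6], [147.8, 237.1, 30.3]] (array([22.4, 14.5]), array([539.7, 275.7]), 76.99, 3260)
plates 299 [[-43.1, -203.1, 48.4], [8.2, -80.1, 53.8], [147.3, 265.2, 61.5]] (array([ 4.6, 48.6]), array([485. , 180.6]), 75.04, 299)
high 111 [[-1.9, -195.3, 75.9], [18.9, -136.0, 86.3], [34.2, 215.5, 94.3]] (array([23.2, 11.2]), array([415.2,  38.2]), 87.43, 111)
vhigh 67 [[-21.5, -198.9, 102.7], [-11.4, -189.3, 119.1], [1.6, -171.9, 126.8]] (array([ -10.9, -185.2]), array([23.2, 28.6]), 6.3, 67)
plate front [[-41.9, -96.8, 49.0], [-21.9, -86.7, 53.7], [-2.0, -75.8, 58.1]]
plate front [[-43.7, 199.3, 49.2], [-22.4, 210.8, 53.4], [-2.9, 225.1, 58.3]]
```

```bash
python3 - <<'E'
import cv2
a=cv2.imread("pics/top0.png")[85:215,125:335]
cv2.imwrite("pics/crop0.png",cv2.resize(a,None,fx=3.8,fy=3.8,interpolation=cv2.INTER_CUBIC))
E
```

```text
(no output)
```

View pics/crop0.png

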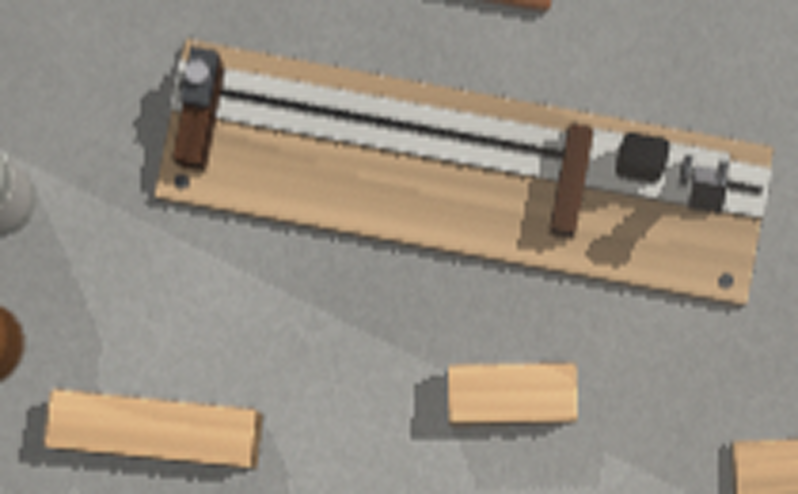

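The crop confirms the layout: end stop at (198,115), stop plate at (570,180), black grip at (640,155), lever tip at (707,192) and blank at (150,430). The jig's yaw is about -9°, and the blank's long axis lies at about 85.7°.

```bash
cat >> h.py <<'E'
JO=np.array([620.,37.]); JY=-9.0
def j2w(x,y):
    a=np.radians(JY); return JO+np.array([[np.cos(a),-np.sin(a)],[np.sin(a),np.cos(a)]])@[x,y]
def w2j(p):
    a=np.radians(JY); return np.array([[np.cos(a),np.sin(a)],[-np.sin(a),np.cos(a)]])@(np.asarray(p[:2])-JO)
def plan(xyz,yaw,n,start=None):
    "rows (tool down) from the present pose to xyz, yaw in n steps"
    s=sense(); p,y=start or (s['tool_pos'],s['tcp_rot'][2]); d=(np.array(xyz)-p)/n; dy=((yaw-y+180)%360-180)/n
    for i in range(n):
        a=np.radians(y+i*dy); 
        print([round(d[0]*np.cos(a)+d[1]*np.sin(a),1),round(d[0]*np.sin(a)-d[1]*np.cos(a),1),round(-d[2],1),0,0,round(-np.radians(dy),3)])
E
python3 - <<'E'
from h import *
plan([403,276,120],85.7,10)
E
```

```text
[np.float64(-24.0), np.float64(-17.5), np.float64(11.1), 0, 0, np.float64(0.119)]
[np.float64(-25.9), np.float64(-14.5), np.float64(11.1), 0, 0, np.float64(0.119)]
[np.float64(-27.4), np.float64(-11.3), np.float64(11.1), 0, 0, np.float64(0.119)]
[np.float64(-28.6), np.float64(-8.0), np.float64(11.1), 0, 0, np.float64(0.119)]
[np.float64(-29.3), np.float64(-4.5), np.float64(11.1), 0, 0, np.float64(0.119)]
[np.float64(-29.7), np.float64(-1.0), np.float64(11.1), 0, 0, np.float64(0.119)]
[np.float64(-29.6), np.float64(2.5), np.float64(11.1), 0, 0, np.float64(0.119)]
[np.float64(-29.1), np.float64(6.0), np.float64(11.1), 0, 0, np.float64(0.119)]
[np.float64(-28.1), np.float64(9.4), np.float64(11.1), 0, 0, np.float64(0.119)]
[np.float64(-26.8), np.float64(12.7), np.float64(11.1), 0, 0, np.float64(0.119)]
```

>>> apply_moves --pt "-24 -17.5 11 0 0 0.119" --pt "-26 -14.5 11 0 0 0.119" --pt "-27.5 -11.5 11 0 0 0.119" --pt "-28.5 -8 11 0 0 0.119" --pt "-29.5 -4.5 11 0 0 0.119" --fingers 85

```text
time: 1.82
tool_pos: [334.2, 406.0, 176.1]
tcp_rot: [180.0, -0.0, 119.5]
ft_force: [0.9, 0.7, 0.4]
finger_gap: 84.9
grip_force: 0.0
```

>>> apply_moves --pt "-29.5 -1 11 0 0 0.119" --pt "-29.5 2.5 11 0 0 0.119" --pt "-29 6 11 0 0 0.119" --pt "-28 9.5 11 0 0 0.119" --pt "-27 12.5 11 0 0 0.119"

```text
time: 2.45
tool_pos: [403.2, 275.0, 121.1]
tcp_rot: [180.0, -0.0, 85.4]
ft_force: [0.6, -1.3, -1.1]
finger_gap: 85.1
grip_force: 0.0
```

```bash
python3 - <<'E'
from h import *
s=sense();print(s['time'],s['tool_pos'],s['tcp_rot'],s['ft_force'],s['joint_pos'])
plan([403,276,14],85.7,5)
E
```

```text
2.45 [403.22256575 274.99961183 121.14698072] [ 1.79975615e+02 -1.54788338e-02  8.54229796e+01] [ 0.59706857 -1.26323813 -1.10854149] [ 2.82727670e+01 -5.38026544e+00  1.10037667e+02 -2.31417242e-04
  7.53137163e+01  3.28498493e+01]
[np.float64(0.2), np.float64(-0.1), np.float64(21.4), 0, 0, np.float64(-0.001)]
[np.float64(0.2), np.float64(-0.1), np.float64(21.4), 0, 0, np.float64(-0.001)]
[np.float64(0.2), np.float64(-0.1), np.float64(21.4), 0, 0, np.float64(-0.001)]
[np.float64(0.2), np.float64(-0.1), np.float64(21.4), 0, 0, np.float64(-0.001)]
[np.float64(0.2), np.float64(-0.1), np.float64(21.4), 0, 0, np.float64(-0.001)]
```

>>> apply_moves --pt "0 0 24 0 0 0" --pt "1 0 24 0 0 -0.005" --pt "0 0 24 0 0 0" --pt "0 0 20 0 0 0" --pt "0 0 15 0 0 0"

```text
time: 3.08
tool_pos: [402.6, 276.7, 13.4]
tcp_rot: [-180.0, 0.0, 85.9]
ft_force: [-0.5, -0.3, 0.1]
finger_gap: 85.0
grip_force: 0.0
```

>>> apply_moves --pt "0 0 0 0 0 0" --pt "0 0 0 0 0 0" --pt "0 0 0 0 0 0" --pt "0 0 0 0 0 0" --pt "0 0 0 0 0 0" --fingers 30 --grip_force 40

```text
time: 3.7
tool_pos: [403.9, 277.4, 15.5]
tcp_rot: [179.9, -0.1, 85.9]
ft_force: [0.3, -0.3, 5.6]
finger_gap: 44.3
grip_force: 42.5
```

>>> apply_moves --pt "0 0 -10 0 0 0" --pt "0 0 -20 0 0 0" --pt "0 0 -25 0 0 0" --pt "0 0 -25 0 0 0" --pt "0 0 -20 0 0 0"

```text
time: 4.32
tool_pos: [402.6, 276.7, 115.5]
tcp_rot: [-180.0, -0.0, 85.9]
ft_force: [0.7, -0.5, -2.3]
finger_gap: 44.5
grip_force: 41.6
```

```bash
python3 - <<'E'
from h import *
s=sense();print(s['time'],s['tool_pos'],s['tcp_rot'],s['ft_force'],s['finger_gap'],s['grip_force'])
for c in("top","side"):
    p,d=eyes.snapshot(c)
    cv2.imwrite(f"pics/{c}1.png",p[:,:,::-1])
    m=px2w(c,d,np.ones((384,512),bool))
    if c=="top":
        x=m[(abs(m[:,0]-403)<90)&(abs(m[:,1]-276)<110)&(m[:,2]>125)&(m[:,2]<150)]
        r=cv2.minAreaRect(x[:,:2].astype(np.float32));print(r,np.median(x[:,2]),len(x), np.percentile(x,[2,98],axis=0))
    for n in("blank","endstop","stop_face","stop_grip"):
        print(c,n,[(np.round(r["xyz"]).tolist(),round(r["confidence"],2)) for r in models.place_of(n,c)][:4])
# corner features of jig in jig frame
print(w2j([403,276]), "target place w:",j2w(-22.5-6,201-80-8))
E
```

```text
4.325 [402.57005187 276.7383196  115.49822858] [-1.79996369e+02 -3.97069550e-03  8.59326447e+01] [ 0.68136004 -0.5146931  -2.30353879] 44.46156158642059 41.585211753845215
((396.7170715332031, 225.14645385742188), (59.984073638916016, 45.33140182495117), 86.18121337890625) 145.1726071848045 307 [[374.39423266 195.62903452 132.64736906]
 [418.15863777 249.15761594 149.16661672]]
top blank [([320.0, 483.0, -5.0], 0.72), ([206.0, 313.0, 0.0], 0.67), ([406.0, 272.0, 103.0], 0.56)]
top endstop [([653.0, 236.0, 12.0], 0.64), ([647.0, -420.0, -0.0], 0.16)]
top stop_face [([616.0, -42.0, 39.0], 0.56)]
top stop_grip [([622.0, -99.0, 88.0], 0.91)]
side blank [([205.0, 318.0, -0.0], 0.92), ([320.0, 481.0, 1.0], 0.73), ([610.0, -32.0, 41.0], 0.61), ([398.0, 274.0, 94.0], 0.59)]
side endstop [([652.0, 240.0, 14.0], 0.7)]
side stop_face [([607.0, -35.0, 39.0], 0.95), ([391.0, -256.0, -2.0], 0.69)]
side stop_grip [([622.0, -99.0, 90.0], 0.91)]
[-251.71620705  202.11123449] target place w: [609.52797684 153.06716474]
```

```bash
python3 - <<'E'
from h import *
plan([610,153,105],81.0,10)
E
```

```text
[np.float64(-10.8), np.float64(21.6), np.float64(0.8), 0, 0, np.float64(0.009)]
[np.float64(-10.7), np.float64(21.7), np.float64(0.8), 0, 0, np.float64(0.009)]
[np.float64(-10.5), np.float64(21.8), np.float64(0.8), 0, 0, np.float64(0.009)]
[np.float64(-10.3), np.float64(21.9), np.float64(0.8), 0, 0, np.float64(0.009)]
[np.float64(-10.1), np.float64(22.0), np.float64(0.8), 0, 0, np.float64(0.009)]
[np.float64(-9.9), np.float64(22.0), np.float64(0.8), 0, 0, np.float64(0.009)]
[np.float64(-9.7), np.float64(22.1), np.float64(0.8), 0, 0, np.float64(0.009)]
[np.float64(-9.5), np.float64(22.2), np.float64(0.8), 0, 0, np.float64(0.009)]
[np.float64(-9.3), np.float64(22.3), np.float64(0.8), 0, 0, np.float64(0.009)]
[np.float64(-9.1), np.float64(22.4), np.float64(0.8), 0, 0, np.float64(0.009)]
```

View pics/side1.png

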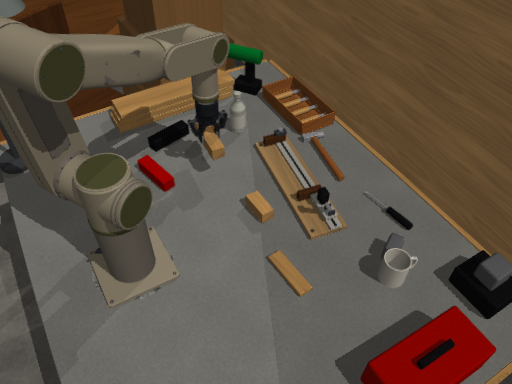

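The side view shows the blank held level in the gripper at about (212,145), clear of the bench.

>>> apply_moves --pt "-10 20 1 0 0 0.009" --pt "-11 22 1 0 0 0.009" --pt "-11 22 1 0 0 0.009" --pt "-10.5 22 1 0 0 0.009" --pt "-10 22 1 0 0 0.009"

```text
time: 5.45
tool_pos: [506.6, 214.2, 108.9]
tcp_rot: [-180.0, 0.0, 83.3]
ft_force: [-0.7, -0.2, -1.5]
finger_gap: 44.8
grip_force: 41.6
```

>>> apply_moves --pt "-10 24 1 0 0 0.009" --pt "-10 22 1 0 0 0.009" --pt "-9.5 22 1 0 0 0.009" --pt "-9.5 22 1 0 0 0.009" --pt "-9 22 1 0 0 0.005"

```text
time: 6.08
tool_pos: [611.1, 151.6, 103.7]
tcp_rot: [-180.0, 0.0, 81.0]
ft_force: [-0.1, -0.1, -1.9]
finger_gap: 44.2
grip_force: 41.6
```

```bash
python3 - <<'E'
from h import *
s=sense();print(s['time'],s['tool_pos'],s['tcp_rot'],s['ft_force'],s['finger_gap'],s['grip_force'])
p,d=eyes.snapshot("top"); m=px2w("top",d,np.ones((384,512),bool))
q=m.copy(); q[:,:2]=np.array([w2j(a) for a in m])
z=s['tool_pos'][2]+29.5
x=q[(abs(q[:,0]+28)<60)&(abs(q[:,1]-114)<110)&(abs(q[:,2]-z)<8)]
print(cv2.minAreaRect(x[:,:2].astype(np.float32)),np.median(x[:,2]),len(x),np.percentile(x,[2,98],axis=0).round(1).tolist())
for y0,y1 in((-150,30),(150,260)):
    t=q[(q[:,2]>48)&(q[:,2]<62)&(q[:,1]>y0)&(q[:,1]<y1)&(q[:,0]<0)&(q[:,0]>-60)]
    if len(t):print("plate",len(t),np.percentile(t,[3,97],axis=0).round(1).tolist())
print("tool jig",w2j(s['tool_pos']))
p3=cv2.resize(p[70:190,150:350],None,fx=4,fy=4)[:,:,::-1];cv2.imwrite("pics/c2.png",p3)
plan([610,153,40],81.0,5)
E
```

```text
6.075 [611.10594658 151.57846546 103.69001073] [-1.79960279e+02  1.10204463e-02  8.09733689e+01] [-0.08289997 -0.13016072 -1.90426785] 44.20640683171262 41.61638259887695
((-36.61064529418945, 109.8800277709961), (57.52033996582031, 159.95140075683594), 0.7941606640815735) 133.2467945741986 361 [[-52.2, 31.0, 126.8], [-9.8, 188.3, 138.8]]
plate 99 [[-43.5, -92.3, 50.3], [-1.7, -73.9, 60.9]]
plate 38 [[-42.4, 204.0, 50.6], [-1.8, 213.9, 59.4]]
tool jig [-26.70857381 111.77647793]
[np.float64(0.5), np.float64(-0.7), np.float64(12.8), 0, 0, np.float64(-0.0)]
[np.float64(0.5), np.float64(-0.7), np.float64(12.8), 0, 0, np.float64(-0.0)]
[np.float64(0.5), np.float64(-0.7), np.float64(12.8), 0, 0, np.float64(-0.0)]
[np.float64(0.5), np.float64(-0.7), np.float64(12.8), 0, 0, np.float64(-0.0)]
[np.float64(0.5), np.float64(-0.7), np.float64(12.8), 0, 0, np.float64(-0.0)]
```

View pics/c2.png

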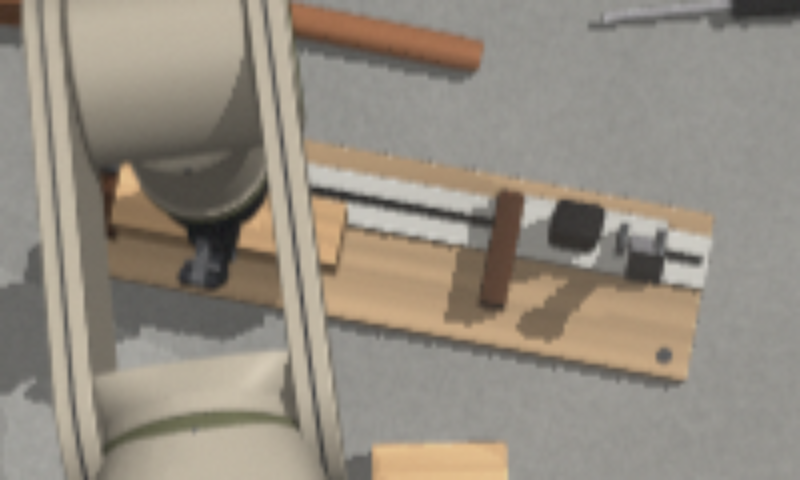

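The crop shows the blank over the bed, its free end at about (335,235), parallel to the fence. I'll lower it just short of the fence and end stop.

>>> apply_moves --pt "0 -1 14 0 0 0" --pt "0 -1 16 0 0 0" --pt "0 0 16 0 0 0" --pt "0 0 12 0 0 0" --pt "0 0 6 0 0 0"

```text
time: 6.75
tool_pos: [607.5, 152.8, 38.9]
tcp_rot: [-179.9, 0.0, 81.0]
ft_force: [-0.2, 0.5, -0.8]
finger_gap: 44.2
grip_force: 41.9
```

>>> apply_moves --pt "0 0 2 0 0 0" --pt "0 0 2 0 0 0" --pt "0 0 1 0 0 0" --pt "0 0 0.5 0 0 0" --pt "0 0 0.5 0 0 0"

```text
time: 7.38
tool_pos: [608.5, 152.7, 34.5]
tcp_rot: [180.0, -0.0, 81.0]
ft_force: [0.0, -0.9, -2.7]
finger_gap: 44.4
grip_force: 41.9
```

>>> apply_moves --pt "0 0 0.5 0 0 0" --pt "0 0 0.5 0 0 0" --pt "0 0 0.5 0 0 0" --pt "0 0 0 0 0 0" --pt "0 0 0 0 0 0"

```text
time: 8.0
tool_pos: [608.4, 152.7, 33.6]
tcp_rot: [180.0, 0.0, 81.0]
ft_force: [-5.1, -1.1, 5.9]
finger_gap: 44.4
grip_force: 42.8
```

>>> apply_moves --pt "1.5 0 0 0 0 0" --pt "1.5 0 0 0 0 0" --pt "1.5 0 0 0 0 0" --pt "1.5 0 0 0 0 0" --pt "1 0 0 0 0 0"

```text
time: 8.62
tool_pos: [610.3, 159.1, 33.6]
tcp_rot: [179.9, 0.0, 81.0]
ft_force: [-0.4, -5.4, 6.3]
finger_gap: 44.2
grip_force: 42.8
```

>>> apply_moves --pt "1 0 0 0 0 0" --pt "0.5 0 0 0 0 0" --pt "0.5 0 0 0 0 0" --pt "0 0 0 0 0 0" --pt "0 0 0 0 0 0"

```text
time: 9.25
tool_pos: [610.6, 161.1, 33.6]
tcp_rot: [179.9, 0.0, 81.0]
ft_force: [-1.1, -5.1, 4.4]
finger_gap: 44.6
grip_force: 42.7
```

>>> apply_moves --pt "0.5 0 0 0 0 0" --pt "0.5 0 0 0 0 0" --pt "0.5 0 0 0 0 0" --pt "0.5 0 0 0 0 0" --pt "0 0 0 0 0 0"

```text
time: 9.88
tool_pos: [610.9, 163.1, 33.6]
tcp_rot: [179.9, 0.0, 81.0]
ft_force: [0.1, -5.9, 6.7]
finger_gap: 44.3
grip_force: 42.8
```

>>> apply_moves --pt "0.5 0 0 0 0 0" --pt "0.5 0 0 0 0 0" --pt "0.5 0 0 0 0 0" --pt "0 0 0 0 0 0" --pt "0 0 0 0 0 0"

```text
time: 10.5
tool_pos: [611.2, 164.3, 33.6]
tcp_rot: [179.9, 0.0, 81.0]
ft_force: [-1.3, -6.7, 6.2]
finger_gap: 44.3
grip_force: 42.8
```

>>> apply_moves --pt "0.5 0 0 0 0 0" --pt "0.5 0 0 0 0 0" --pt "0.5 0 0 0 0 0" --pt "0.5 0 0 0 0 0" --pt "0 0 0 0 0 0"

```text
time: 11.12
tool_pos: [611.1, 164.3, 33.6]
tcp_rot: [179.9, 0.2, 81.0]
ft_force: [-4.9, -15.0, 9.8]
finger_gap: 44.6
grip_force: 43.3
```

>>> apply_moves --pt "0.5 0 0 0 0 0" --pt "0.5 0 0 0 0 0" --pt "0 0 0 0 0 0" --pt "0 0 0 0 0 0" --pt "0 0 0 0 0 0"

```text
time: 11.75
tool_pos: [611.2, 164.4, 33.6]
tcp_rot: [180.0, 0.3, 81.0]
ft_force: [-5.9, -19.7, 10.7]
finger_gap: 44.3
grip_force: 43.5
```

End stop contact. I'll ease off a little and push toward the fence.

>>> apply_moves --pt "-2 0 -0.5 0 0 0" --pt "0 1 0 0 0 0" --pt "0 1 0 0 0 0" --pt "0 0.5 0 0 0 0" --pt "0 0 0 0 0 0"

```text
time: 12.38
tool_pos: [611.3, 164.3, 33.6]
tcp_rot: [-179.8, 0.2, 81.0]
ft_force: [-13.4, -9.6, 13.9]
finger_gap: 44.5
grip_force: 43.8
```

>>> apply_moves --pt "0 1 0 0 0 0" --pt "0 0.5 0 0 0 0" --pt "0 0.5 0 0 0 0" --pt "0 0 0 0 0 0" --pt "0 0 0 0 0 0"

```text
time: 13.0
tool_pos: [611.6, 164.2, 33.6]
tcp_rot: [-179.6, 0.2, 81.0]
ft_force: [-22.1, -9.6, 21.7]
finger_gap: 44.5
grip_force: 44.7
```

```bash
python3 - <<'E'
from h import *
s=sense();print(s['time'],s['tool_pos'],s['tcp_rot'],s['ft_force'],s['wrist_torque'],w2j(s['tool_pos']))
im=[]
for c,(r,k) in {"top":(slice(80,180),slice(150,300)),"side":(slice(110,230),slice(210,360))}.items():
    p,d=eyes.snapshot(c); im.append(cv2.resize(p[r,k],(750,600 if c=="side" else 500),interpolation=cv2.INTER_CUBIC)[:,:,::-1])
    q=px2w(c,d,np.ones((384,512),bool)); q[:,:2]=np.array([w2j(a) for a in q])
    for y in range(45,205,15):
        t=q[(abs(q[:,1]-y)<8)&(abs(q[:,0])<70)]
        b=t[(t[:,2]>57)&(t[:,2]<68)]; tr=t[(t[:,2]>21.5)&(t[:,2]<30)]
        if len(b)>5: print(c,y,"blank x",np.percentile(b[:,0],[3,97]).round(1),b[:,2].mean().round(1),"track x",np.percentile(tr[:,0],[3,97]).round(1) if len(tr)>5 else None)
    for nm,y0 in(("free",0),):
        b=q[(q[:,2]>57)&(q[:,2]<68)&(q[:,0]>-60)&(q[:,0]<0)&(q[:,1]>-20)&(q[:,1]<240)]
        print(c,"y range",np.percentile(b[:,1],[1,99]).round(1))
cv2.imwrite("pics/t3.png",im[0]);cv2.imwrite("pics/s3.png",im[1])
E
```

```text
13.0 [611.61586139 164.24406571  33.64143872] [-179.6051818     0.20179753   81.04440543] [-22.05374687  -9.58646046  21.70905799] [-1.18665893  3.41974333  0.47987159] [-28.1862733  124.36591188]
top 45 blank x [-51.9 -10. ] 63.3 track x [-56.2  49.6]
top 60 blank x [-47.6  -9.8] 63.2 track x [ 0.7 54.3]
top 90 blank x [-53.3 -30.9] 62.4 track x [-44.9  52.2]
top 105 blank x [-52.6 -22.7] 63.2 track x None
top 150 blank x [-53.5 -46.8] 64.1 track x [-68.  -53.5]
top 165 blank x [-53.4 -40.6] 62.1 track x [-69.4 -53.4]
top 180 blank x [-53.5 -29.1] 62.9 track x [-60.8 -53.5]
top 195 blank x [-52.1 -16.3] 63.4 track x [-66.2 -52.7]
top y range [ 43.3 208. ]
side 45 blank x [-50.6  -8.7] 61.5 track x [-51.   38.2]
side 60 blank x [-51.5  -8.6] 61.2 track x [-52.6  40.9]
side 75 blank x [-51.  -10.3] 61.0 track x [-51.9  38.7]
side 90 blank x [-52.4  -9.9] 61.3 track x [-52.   39.4]
side 105 blank x [-53.5  -2.3] 61.2 track x [-52.5  42.4]
side 120 blank x [-65.2   4.3] 61.5 track x [-52.3  40.2]
side 135 blank x [-42.6  -5.5] 61.4 track x [17.3 43.6]
side 150 blank x [-23.4  -7.5] 61.5 track x [23.7 48.7]
side 180 blank x [-50.8 -41.8] 61.2 track x None
side y range [ 37.6 184.3]
```

View pics/s3.png

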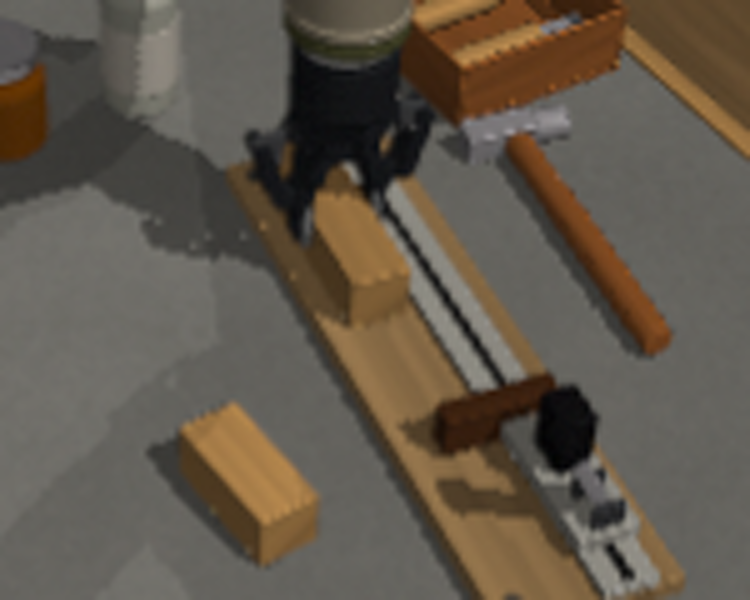

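The crop shows the blank at (355,260) on the bed, still about 9 mm short of the fence: bed and end-stop friction are holding it. I'll unload it, then push again.

>>> apply_moves --pt "-1 -3 -1 0 0 0" --pt "-1 0 -1 0 0 0" --pt "0 0 -0.5 0 0 0" --pt "0 0 0 0 0 0" --pt "0 0 0 0 0 0"

```text
time: 13.72
tool_pos: [611.6, 164.0, 35.7]
tcp_rot: [-180.0, -0.0, 81.0]
ft_force: [0.4, -0.1, -3.0]
finger_gap: 44.2
grip_force: 41.8
```

>>> apply_moves --pt "0 1 0.5 0 0 0" --pt "0 1 0.5 0 0 0" --pt "0 1 0 0 0 0" --pt "0 1 0 0 0 0" --pt "0 1 0 0 0 0"

```text
time: 14.35
tool_pos: [616.7, 163.0, 34.8]
tcp_rot: [180.0, -0.0, 81.0]
ft_force: [-0.7, -0.3, -2.1]
finger_gap: 44.4
grip_force: 41.8
```

>>> apply_moves --pt "0 1 0 0 0 0" --pt "0 0.5 0 0 0 0" --pt "0 0.5 0 0 0 0" --pt "0 0 0 0 0 0" --pt "0 0 0 0 0 0"

```text
time: 14.98
tool_pos: [618.5, 162.7, 34.8]
tcp_rot: [-180.0, -0.0, 81.0]
ft_force: [-0.1, -0.5, -2.4]
finger_gap: 44.3
grip_force: 41.8
```

>>> apply_moves --pt "0 0.5 0 0 0 0" --pt "0 0.5 0 0 0 0" --pt "0 0.5 0 0 0 0" --pt "0 0.5 0 0 0 0" --pt "0 0 0 0 0 0"

```text
time: 15.6
tool_pos: [619.8, 162.5, 34.6]
tcp_rot: [-179.9, 0.0, 81.0]
ft_force: [-4.7, -0.3, 0.2]
finger_gap: 44.4
grip_force: 42.2
```

>>> apply_moves --pt "0 0.5 0 0 0 0" --pt "0 0.5 0 0 0 0" --pt "0 0 0 0 0 0" --pt "0 0 0 0 0 0" --pt "0 0 0 0 0 0"

```text
time: 16.23
tool_pos: [619.9, 162.4, 34.3]
tcp_rot: [-179.8, 0.0, 81.0]
ft_force: [-10.3, -0.5, 2.5]
finger_gap: 44.4
grip_force: 42.6
```

>>> apply_moves --pt "0 -1.5 0 0 0 0" --pt "0 0 0.5 0 0 0" --pt "0.5 0 0.3 0 0 0" --pt "0.5 0 0 0 0 0" --pt "0.5 0 0 0 0 0"

```text
time: 16.85
tool_pos: [619.8, 163.0, 33.7]
tcp_rot: [-179.9, 0.1, 81.0]
ft_force: [-6.5, -6.2, 1.8]
finger_gap: 44.5
grip_force: 42.3
```

>>> apply_moves --pt "0.5 0 0 0 0 0" --pt "0.5 0 0 0 0 0" --pt "0 0 0 0 0 0" --pt "0 0 0 0 0 0" --pt "0 0 0 0 0 0"

```text
time: 17.48
tool_pos: [619.8, 163.0, 33.8]
tcp_rot: [-179.9, 0.2, 81.0]
ft_force: [-6.6, -8.7, 2.3]
finger_gap: 44.1
grip_force: 42.5
```

>>> apply_moves --pt "0 0 0 0 0 0" --pt "0 0 0 0 0 0" --pt "0 0 0 0 0 0" --pt "0 0 0 0 0 0" --pt "0 0 -2 0 0 0" --fingers 75

```text
time: 18.1
tool_pos: [620.3, 165.1, 35.9]
tcp_rot: [-180.0, 0.0, 81.0]
ft_force: [-0.7, -0.2, -0.4]
finger_gap: 75.0
grip_force: 0.0
```

>>> apply_moves --pt "0 0 -15 0 0 0" --pt "0 0 -25 0 0 0" --pt "0 0 -30 0 0 0" --pt "0 0 -25 0 0 0" --pt "0 0 -10 0 0 0"

```text
time: 18.73
tool_pos: [621.9, 165.3, 144.4]
tcp_rot: [179.8, -0.1, 81.0]
ft_force: [0.0, 1.0, 1.1]
finger_gap: 75.2
grip_force: 0.0
```

```bash
python3 - <<'E'
from h import *
s=sense();print(s['time'],s['tool_pos'],s['tcp_rot'],s['ft_force'],s['finger_gap'],w2j(s['tool_pos']))
for c in("top","side"):
    for n in("stop_grip","stop_face"):
        if n=="stop_grip": eyes.snapshot(c)
        print(c,n,[(np.round(r["xyz"]).tolist(),w2j(r["xyz"]).round(1),round(r["confidence"],2)) for r in models.place_of(n,c)][:2])
p,d=eyes.snapshot("top");q=px2w("top",d,np.ones((384,512),bool)); q[:,:2]=np.array([w2j(a) for a in q])
t=q[(q[:,2]>80)&(q[:,2]<98)&(abs(q[:,1]+133)<30)&(abs(q[:,0]-20)<40)];print("grip",np.percentile(t,[3,50,97],axis=0).round(1).tolist())
for y in range(45,205,15):
    b=q[(abs(q[:,1]-y)<8)&(abs(q[:,0])<70)&(q[:,2]>57)&(q[:,2]<68)]
    if len(b)>5: print(y,"blank x",np.percentile(b[:,0],[3,97]).round(1))
g=j2w(22,-133); plan([*g,140],81.0,10)
E
```

```text
18.725 [621.86388048 165.26747781 144.38606083] [ 1.79759523e+02 -8.51806506e-02  8.10066530e+01] [0.0244047  0.9523447  1.09894736] 75.20192087916018 [-18.22452125 126.97986746]
top stop_grip [([624.0, -99.0, 88.0], array([  24.8, -134.1]), 0.87)]
top stop_face [([613.0, -39.0, 39.0], array([  5.2, -75.8]), 0.77), ([619.0, 35.0, 2.0], array([-0.8, -1.9]), 0.65)]
side stop_grip [([621.0, -101.0, 89.0], array([  22.5, -135.8]), 0.7)]
side stop_face [([608.0, -34.0, 39.0], array([ -0.3, -71.4]), 0.91)]
grip [[6.5, -149.1, 82.4], [18.7, -133.2, 88.4], [32.4, -116.7, 94.8]]
45 blank x [-44.3  -2.5]
60 blank x [-43.3  -1.3]
75 blank x [-14.5  -0.7]
105 blank x [-44.9  -4.2]
120 blank x [-43.2  -3. ]
135 blank x [-39.8 -12.1]
165 blank x [-43.5 -23.8]
180 blank x [-44.3 -12. ]
195 blank x [-43.9  -6.4]
[np.float64(-25.9), np.float64(4.2), np.float64(-0.1), 0, 0, np.float64(0.0)]
[np.float64(-25.9), np.float64(4.2), np.float64(-0.1), 0, 0, np.float64(0.0)]
[np.float64(-25.9), np.float64(4.2), np.float64(-0.1), 0, 0, np.float64(0.0)]
[np.float64(-25.9), np.float64(4.2), np.float64(-0.1), 0, 0, np.float64(0.0)]
[np.float64(-25.9), np.float64(4.2), np.float64(-0.1), 0, 0, np.float64(0.0)]
[np.float64(-25.9), np.float64(4.2), np.float64(-0.1), 0, 0, np.float64(0.0)]
[np.float64(-25.9), np.float64(4.2), np.float64(-0.1), 0, 0, np.float64(0.0)]
[np.float64(-25.9), np.float64(4.2), np.float64(-0.1), 0, 0, np.float64(0.0)]
[np.float64(-25.9), np.float64(4.2), np.float64(-0.1), 0, 0, np.float64(0.0)]
[np.float64(-25.9), np.float64(4.2), np.float64(-0.1), 0, 0, np.float64(0.0)]
```

>>> apply_moves --pt "-20 4 0 0 0 0" --pt "-26 4 0 0 0 0" --pt "-28 4 0 0 0 0" --pt "-28 4 0 0 0 0" --pt "-28 4 0 0 0 0"

```text
time: 19.7
tool_pos: [619.3, 31.2, 140.5]
tcp_rot: [-180.0, 0.0, 81.0]
ft_force: [-0.1, -0.7, 0.3]
finger_gap: 74.7
grip_force: 0.0
```

>>> apply_moves --pt "-28 4 0 0 0 0" --pt "-28 4 0 0 0 0" --pt "-28 4 0 0 0 0" --pt "-26 4 0 0 0 0" --pt "-20 4 0 0 0 0"

```text
time: 20.32
tool_pos: [618.6, -100.3, 140.6]
tcp_rot: [-180.0, 0.0, 80.9]
ft_force: [0.5, -0.1, 0.9]
finger_gap: 75.1
grip_force: 0.0
```

>>> apply_moves --pt "0 0 15 0 0 0" --pt "0 0 20 0 0 0" --pt "0 0 20 0 0 0" --pt "0 0 15 0 0 0" --pt "0 0 10 0 0 0"

```text
time: 20.95
tool_pos: [618.6, -97.4, 59.2]
tcp_rot: [-179.9, -0.0, 81.0]
ft_force: [-0.3, 0.7, -0.3]
finger_gap: 75.2
grip_force: 0.0
```

>>> apply_moves --pt "0 2 0 0 0 0" --pt "0 1 0 0 0 0" --pt "0 0 0 0 0 0" --pt "0 0 0 0 0 0" --pt "0 0 0 0 0 0" --fingers 15 --grip_force 40

```text
time: 21.58
tool_pos: [622.2, -98.7, 62.3]
tcp_rot: [180.0, 0.0, 81.0]
ft_force: [-5.2, 0.9, 5.1]
finger_gap: 26.9
grip_force: 42.0
```

>>> apply_moves --pt "0 0 0 0 0 0" --pt "0 0 0 0 0 0" --pt "5 0 0 0 0 0" --pt "7 0 0 0 0 0" --pt "8 0 0 0 0 0"

```text
time: 22.2
tool_pos: [625.2, -79.5, 62.4]
tcp_rot: [180.0, 0.1, 81.0]
ft_force: [-6.3, -1.6, 6.0]
finger_gap: 27.1
grip_force: 42.1
```

>>> apply_moves --pt "9 -0.5 0 0 0 0" --pt "10 0 0 0 0 0" --pt "10 0 0 0 0 0" --pt "10 0 0 0 0 0" --pt "9 0 0 0 0 0"

```text
time: 22.82
tool_pos: [632.7, -31.3, 62.4]
tcp_rot: [180.0, 0.0, 81.0]
ft_force: [-6.1, -3.2, 6.9]
finger_gap: 27.3
grip_force: 42.2
```

>>> apply_moves --pt "9 0 0 0 0 0" --pt "9 0 0 0 0 0" --pt "8 0 0 0 0 0" --pt "6 0 0 0 0 0" --pt "4 0 0 0 0 0"

```text
time: 23.45
tool_pos: [638.3, 4.3, 62.4]
tcp_rot: [180.0, 0.0, 81.0]
ft_force: [-5.2, -2.2, 7.1]
finger_gap: 27.3
grip_force: 42.3
```

>>> apply_moves --pt "2 0 0 0 0 0" --pt "1.5 0 0 0 0 0" --pt "1.5 0 0 0 0 0" --pt "1 0 0 0 0 0" --pt "1 0 0 0 0 0"

```text
time: 24.08
tool_pos: [639.3, 11.0, 62.3]
tcp_rot: [180.0, 0.0, 81.0]
ft_force: [-5.1, -2.0, 7.5]
finger_gap: 27.3
grip_force: 42.3
```

>>> apply_moves --pt "0.5 0 0 0 0 0" --pt "0.5 0 0 0 0 0" --pt "0.5 0 0 0 0 0" --pt "0.5 0 0 0 0 0" --pt "0 0 0 0 0 0"

```text
time: 24.7
tool_pos: [639.6, 13.1, 62.4]
tcp_rot: [180.0, 0.0, 81.0]
ft_force: [-5.4, -1.8, 7.3]
finger_gap: 27.3
grip_force: 42.3
```

>>> apply_moves --pt "0.5 0 0 0 0 0" --pt "0.5 0 0 0 0 0" --pt "0.5 0 0 0 0 0" --pt "0.5 0 0 0 0 0" --pt "0 0 0 0 0 0"

```text
time: 25.32
tool_pos: [639.9, 15.0, 62.3]
tcp_rot: [180.0, 0.0, 81.0]
ft_force: [-5.2, -2.1, 7.3]
finger_gap: 27.3
grip_force: 42.3
```

>>> apply_moves --pt "0.5 0 0 0 0 0" --pt "0.5 0 0 0 0 0" --pt "0.5 0 0 0 0 0" --pt "0 0 0 0 0 0" --pt "0 0 0 0 0 0"

```text
time: 25.95
tool_pos: [640.1, 16.3, 62.3]
tcp_rot: [180.0, 0.0, 81.0]
ft_force: [-6.0, -4.0, 7.3]
finger_gap: 27.8
grip_force: 42.3
```

>>> apply_moves --pt "0.5 0 0 0 0 0" --pt "0.5 0 0 0 0 0" --pt "0.5 0 0 0 0 0" --pt "0 0 0 0 0 0" --pt "0 0 0 0 0 0"

```text
time: 26.58
tool_pos: [640.1, 16.4, 62.3]
tcp_rot: [180.0, 0.1, 81.0]
ft_force: [-7.2, -9.1, 7.8]
finger_gap: 27.2
grip_force: 42.5
```

>>> apply_moves --pt "0.5 0 0 0 0 0" --pt "0.5 0 0 0 0 0" --pt "0 0 0 0 0 0" --pt "0 0 0 0 0 0" --pt "0 0 0 0 0 0"

```text
time: 27.2
tool_pos: [640.1, 16.4, 62.4]
tcp_rot: [180.0, 0.2, 81.0]
ft_force: [-9.1, -12.5, 8.5]
finger_gap: 27.1
grip_force: 42.5
```

>>> apply_moves --pt "0 0 0 0 0 0" --pt "0 0 0 0 0 0" --pt "0 0 0 0 0 0" --pt "0 0 -15 0 0 0" --pt "0 0 -25 0 0 0" --fingers 70

```text
time: 27.82
tool_pos: [639.7, 19.3, 101.2]
tcp_rot: [-179.9, 0.0, 81.0]
ft_force: [-0.1, 0.2, 0.2]
finger_gap: 70.0
grip_force: 0.0
```

>>> apply_moves --pt "0 0 -25 0 0 0" --pt "0 0 -25 0 0 0" --pt "-10 -15 -5 0 0 0" --pt "-16 -22 0 0 0 0" --pt "-20 -24 0 0 0 0" --fingers 0

```text
time: 28.45
tool_pos: [572.8, -16.9, 157.5]
tcp_rot: [179.9, -0.0, 81.0]
ft_force: [0.4, -0.3, 0.3]
finger_gap: 0.1
grip_force: 0.0
```

```bash
python3 - <<'E'
from h import *
s=sense();print(s['time'],s['tool_pos'],s['tcp_rot'],s['ft_force'],s['finger_gap'],w2j(s['tool_pos']))
for c in("top","side"):
    p,d=eyes.snapshot(c)
    for n in("lever_tip","lever_hinge","stop_face","stop_grip"):
        print(c,n,[(np.round(r["xyz"]).tolist(),w2j(r["xyz"]).round(1),round(r["confidence"],2)) for r in models.place_of(n,c)][:2])
g=j2w(-62,-67); plan([*g,97],81.0,5)
E
```

```text
28.45 [572.84047651 -16.85894685 157.49583638] [ 1.79893998e+02 -8.54542814e-03  8.10488769e+01] [ 0.38602461 -0.27966078  0.30919729] 0.11825881495378418 [-38.15351597 -60.57322867]
top lever_tip []
top lever_hinge []
top stop_face [([630.0, 78.0, 40.0], array([ 3.9, 42.6]), 0.56)]
top stop_grip [([638.0, 12.0, 88.0], array([ 21.5, -21.6]), 0.61), ([584.0, 413.0, 1.0], array([-94.2, 365.9]), 0.16)]
side lever_tip [([597.0, -24.0, 114.0], array([-12.8, -64.2]), 0.6)]
side lever_hinge [([633.0, -39.0, 55.0], array([ 25. , -73.3]), 0.86)]
side stop_face [([625.0, 79.0, 40.0], array([-1.4, 42.1]), 0.84)]
side stop_grip [([639.0, 16.0, 91.0], array([ 22.3, -17.8]), 0.97), ([620.0, 157.0, 40.0], array([-18.9, 118.5]), 0.61)]
[np.float64(-1.4), np.float64(-4.9), np.float64(11.8), 0, 0, np.float64(0.0)]
[np.float64(-1.4), np.float64(-4.9), np.float64(11.8), 0, 0, np.float64(0.0)]
[np.float64(-1.4), np.float64(-4.9), np.float64(11.8), 0, 0, np.float64(0.0)]
[np.float64(-1.4), np.float64(-4.9), np.float64(11.8), 0, 0, np.float64(0.0)]
[np.float64(-1.4), np.float64(-4.9), np.float64(11.8), 0, 0, np.float64(0.0)]
```

>>> apply_moves --pt "-3 -12 0 0 0 0" --pt "-4 -12 5 0 0 0" --pt "0 0 20 0 0 0" --pt "0 0 20 0 0 0" --pt "0 0 14 0 0 0"

```text
time: 29.58
tool_pos: [547.1, -19.8, 94.5]
tcp_rot: [-179.9, 0.0, 81.0]
ft_force: [-0.2, 0.5, -0.8]
finger_gap: -0.2
grip_force: 0.0
```

>>> apply_moves --pt "0 5 0 0 0 0" --pt "0 7 0 0 0 0" --pt "0 8 0 0 0 0" --pt "0 8 0 0 0 0" --pt "0 8 0 0 0 0"

```text
time: 30.2
tool_pos: [584.0, -25.7, 97.4]
tcp_rot: [-180.0, 0.0, 81.0]
ft_force: [-4.0, 1.1, 2.9]
finger_gap: 0.1
grip_force: 2.0
```

>>> apply_moves --pt "0 8 0 0 0 0" --pt "0 8 0 0 0 0" --pt "0 8 0 0 0 0" --pt "0 7 0 0 0 0" --pt "0 6 0 0 0 0"

```text
time: 30.82
tool_pos: [620.7, -31.5, 96.9]
tcp_rot: [180.0, -0.0, 81.0]
ft_force: [-0.9, 0.1, 0.4]
finger_gap: -0.1
grip_force: 0.8
```

>>> apply_moves --pt "0 4 0 0 0 0" --pt "0 4 0 0 0 0" --pt "0 4 0 0 0 0" --pt "0 2 0 0 0 0" --pt "0 1 0 0 0 0"

```text
time: 31.45
tool_pos: [635.0, -33.8, 96.9]
tcp_rot: [-180.0, 0.0, 81.0]
ft_force: [-1.1, 1.2, -0.9]
finger_gap: 0.0
grip_force: 0.9
```

>>> apply_moves --pt "0 1.5 0 0 0 0" --pt "0 1.5 0 0 0 0" --pt "0 1 0 0 0 0" --pt "0 1 0 0 0 0" --pt "0 0 0 0 0 0"

```text
time: 32.08
tool_pos: [640.1, -34.6, 97.1]
tcp_rot: [180.0, -0.0, 81.0]
ft_force: [-1.6, 1.4, -1.7]
finger_gap: 0.3
grip_force: 0.8
```

>>> apply_moves --pt "0 1 0 0 0 0" --pt "0 1 0 0 0 0" --pt "0 1 0 0 0 0" --pt "0 1 0 0 0 0" --pt "0 0 0 0 0 0"

```text
time: 32.7
tool_pos: [644.0, -35.2, 97.0]
tcp_rot: [180.0, 0.0, 81.0]
ft_force: [-1.1, 0.4, -2.1]
finger_gap: -0.0
grip_force: 1.0
```

>>> apply_moves --pt "0 1 0 0 0 0" --pt "0 1 0 0 0 0" --pt "0 1 0 0 0 0" --pt "0 0.5 0 0 0 0" --pt "0 0 0 0 0 0"

```text
time: 33.33
tool_pos: [647.2, -35.7, 96.9]
tcp_rot: [-180.0, 0.0, 81.0]
ft_force: [-3.4, 0.8, -2.0]
finger_gap: 0.0
grip_force: 1.5
```

>>> apply_moves --pt "0 1 0 0 0 0" --pt "0 1 0 0 0 0" --pt "0 1 0 0 0 0" --pt "0 0 0 0 0 0" --pt "0 0 0 0 0 0"

```text
time: 33.95
tool_pos: [647.9, -35.8, 96.6]
tcp_rot: [-179.7, 0.0, 81.0]
ft_force: [-15.8, 1.7, 5.6]
finger_gap: -0.1
grip_force: 7.9
```

>>> apply_moves --pt "0 0.5 0 0 0 0" --pt "0 0.5 0 0 0 0" --pt "0 0.5 0 0 0 0" --pt "0 0 0 0 0 0" --pt "0 0 0 0 0 0"

```text
time: 34.58
tool_pos: [648.2, -35.8, 96.5]
tcp_rot: [-179.5, 0.0, 81.0]
ft_force: [-21.6, 2.2, 8.7]
finger_gap: 0.1
grip_force: 11.2
```

The lever is at its end stop. I'll back off, retreat and check.

>>> apply_moves --pt "0 -6 0 0 0 0" --pt "0 -14 0 0 0 0" --pt "0 -20 -5 0 0 0" --pt "0 -25 -15 0 0 0" --pt "0 -25 -25 0 0 0"

```text
time: 35.2
tool_pos: [562.6, -22.3, 142.4]
tcp_rot: [179.9, 0.0, 81.0]
ft_force: [-0.3, 0.0, -0.2]
finger_gap: -0.1
grip_force: 0.0
```

>>> apply_moves --pt "0 -35 -25 0 0 0" --pt "0 -40 -25 0 0 0" --pt "0 -40 -25 0 0 0" --pt "0 -35 -10 0 0 0" --pt "0 -20 0 0 0 0"

```text
time: 35.83
tool_pos: [395.5, 4.2, 229.4]
tcp_rot: [179.6, -0.0, 81.0]
ft_force: [0.1, -0.1, 0.1]
finger_gap: 0.1
grip_force: 0.0
```

```bash
python3 - <<'E'
from h import *
s=sense();print(s['time'],s['tool_pos'])
im=[]
for c,(r,k) in {"top":(slice(80,180),slice(150,350)),"side":(slice(110,240),slice(210,360))}.items():
    p,d=eyes.snapshot(c); im.append(cv2.resize(p[r,k],None,fx=4 if c=="top" else 3,fy=4 if c=="top" else 3,interpolation=cv2.INTER_CUBIC)[:,:,::-1])
    for n in("lever_tip","lever_hinge","stop_face","endstop","blank"):
        print(c,n,[(np.round(r["xyz"]).tolist(),w2j(r["xyz"]).round(1).tolist(),round(r["confidence"],2)) for r in models.place_of(n,c)][:3])
    q=px2w(c,d,np.ones((384,512),bool)); q[:,:2]=np.array([w2j(a) for a in q])
    b=q[(q[:,2]>58)&(q[:,2]<68)&(q[:,0]>-70)&(q[:,0]<-2)&(q[:,1]>20)&(q[:,1]<225)]
    if c=="top":
        print(cv2.minAreaRect(b[:,:2].astype(np.float32)),np.median(b[:,2]))
        for y in range(50,200,20):
            e=b[abs(b[:,1]-y)<10]; 
            if len(e)>5:print(y,np.percentile(e[:,0],[3]).round(1),end=' ')
        l=q[(q[:,2]>100)&(q[:,2]<130)&(abs(q[:,1]+67)<25)&(abs(q[:,0])<100)];print("\nbar",np.percentile(l,[3,50,97],axis=0).round(1).tolist() if len(l) else None)
w=800;a=cv2.copyMakeBorder(im[1],0,0,0,0,cv2.BORDER_CONSTANT)
cv2.imwrite("pics/f_top.png",im[0]);cv2.imwrite("pics/f_side.png",im[1])
E
```

```text
35.825 [395.48881319   4.24276652 229.41056076]
top lever_tip [([672.0, -41.0, 113.0], [63.3, -68.7], 0.51)]
top lever_hinge [([633.0, -34.0, 53.0], [23.8, -68.0], 0.85), ([618.0, 167.0, 44.0], [-22.1, 128.1], 0.21)]
top stop_face [([629.0, 78.0, 40.0], [2.3, 41.8], 0.98), ([390.0, -264.0, -2.0], [-180.1, -333.6], 0.31)]
top endstop [([655.0, 236.0, 15.0], [3.8, 202.6], 0.6), ([630.0, 76.0, 38.0], [3.9, 40.2], 0.44)]
top blank [([319.0, 487.0, -2.0], [-367.6, 397.3], 0.98), ([206.0, 313.0, -1.0], [-452.4, 208.1], 0.71), ([620.0, 161.0, 17.0], [-19.5, 122.3], 0.69)]
((-24.009479522705078, 123.0191650390625), (199.2921142578125, 43.71260452270508), 89.96757507324219) 62.822111829736656
50 [-44.] 70 [-43.8] 90 [-44.9] 110 [-44.6] 130 [-44.2] 150 [-45.2] 170 [-44.3] 190 [-45.1] 
bar [[47.2, -77.9, 102.0], [56.1, -66.4, 117.0], [68.0, -55.5, 124.0]]
side lever_tip [([672.0, -35.0, 111.0], [62.7, -63.0], 0.62), ([441.0, -2.0, 1.0], [-170.4, -66.1], 0.31)]
side lever_hinge [([632.0, -33.0, 52.0], [23.1, -67.3], 0.69)]
side stop_face [([622.0, 82.0, 39.0], [-4.6, 45.1], 0.85), ([670.0, -35.0, 107.0], [61.0, -63.0], 0.43)]
side endstop [([653.0, 239.0, 18.0], [1.0, 205.1], 0.65), ([633.0, -36.0, 53.0], [24.0, -69.6], 0.35), ([628.0, 82.0, 41.0], [0.9, 45.2], 0.29)]
side blank [([322.0, 482.0, 0.0], [-364.1, 393.4], 0.87), ([205.0, 316.0, -1.0], [-453.6, 211.0], 0.83), ([669.0, -35.0, 111.0], [59.8, -63.3], 0.62)]
```

View pics/f_top.png

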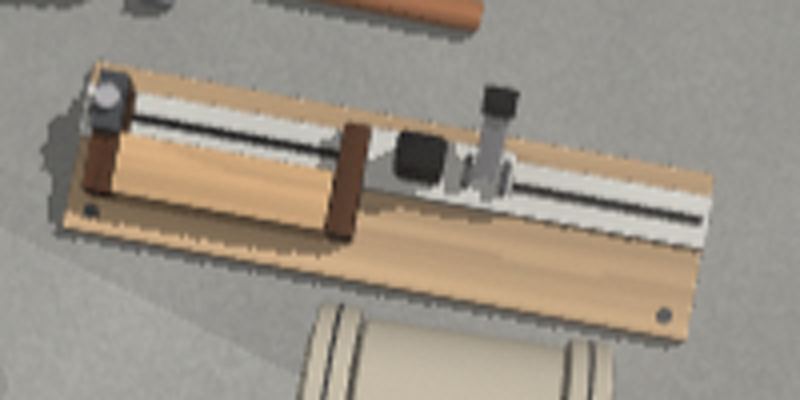

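View pics/f_side.png

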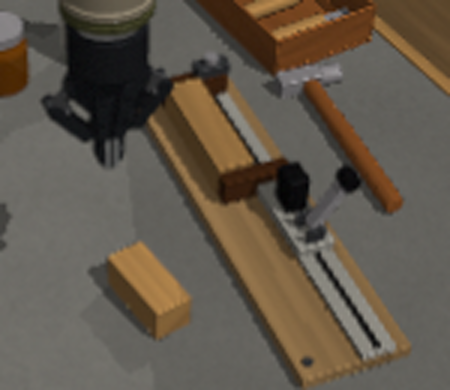

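The pictures show the blank flat and snug between the end stop (100,175) and the stop plate (345,185), square to the fence. The lever is thrown fully away from the robot, with its tip at (500,100), and the arm is clear.

```bash
python3 -c "
from h import *
print(job.hand_in())"
```

```text
the job is handed in; nothing more can be done
None
```

I laid the leg blank on the bed against the fence and end stop, slid the stop snug to its free end, locked the lever fully over, and handed the job in at about 36 s; the final camera check looked right, but no verdict was returned.

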